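Fit the locating pin in the hidden notch of a setting rail

TASK

Take the tall-gripped locating pin out of the wooden stand and set its foot on the floor of the steel rail's slot, at the entry end (the end without the raised stop block). Then, keeping it gently pressed on that floor and never lifting it again, drag it along the slot towards the stop block until it drops into the hidden notch; stop there, see that it is fully home with its collar down flat on the rail, and let go. Leave the other loose things where they are and never force the pin.

Things in the scene. Friction and masses are not known exactly. Their poses are not given: they have to be found in the camera images.
- rail: Fixed steel setting rail, 270 long (its x), 60 wide (y), 50 high; origin at the centre of its underside, z up. In its top a straight slot along x, open upwards: 15 wide, centred on y = 0, from x = -90 to +90, upright walls, closed ends, flat level floor 30 below the rail's top (20 above the table). Entry end at -x, stop block at +x. It does not give way.
- slot_entry (a point): Point on the slot's middle line, level with the rail's top, 68 from the rail's centre at the entry end (rail x = -68). The slot floor below it, from rail x = -90 to -40, is always whole.
- slot_mid (a point): Middle of the slot, level with the rail's top. The hidden cross notch in the slot floor has its centre somewhere between rail x = -24 and +49; where is not reported and differs each time. It is 18 long along x, as wide as the slot, 12 deep, with square upright edges.
- stop_block (a point): Top centre of the stop block on the far end of the rail: 30 along the slot, 50 across, 18 high on the rail's top, at rail x = +118.
- pin: Loose round steel pin, 160 to 260 g, 92 tall, upright in one of the stand's holes. Origin at its foot's centre, z up. Shank 12 diameter (z 0 to 41, foot edge nearly square), collar 30 diameter (41 to 47), straight grip 22 diameter (47 to 92). In the stand its foot is 9 above the table; on the slot floor 20, the collar 11 proud of the rail; home in the notch 9, the collar on the rail.
- pin_foot (a point): Centre of the end face of the pin's foot (same point as the pin's origin).
- pin_grip (a point): Point on the pin's axis half way up its grip, 72 above the foot.
- stand: Fixed wooden block, 70 (its x) x 150 (its y) x 50 high, origin at the centre of its underside; two upright holes 14 diameter, 43 deep at y = -38 and y = +38. The pin's and the plug's collars lie on its top.
- plug: Loose short plug with a low mushroom knob (32 diameter, its top 47 above its foot, 27 above the stand), in the other hole of the stand; to be left alone. Origin at its foot, 20 below the stand's top.
- holder_a: Loose tool holder standing on its flange, 62 diameter, 101 tall; leave alone. Origin under its centre.
- holder_b: Loose tool holder standing on its flange, 62 diameter, 86 tall; leave alone. Origin under its centre.
- nut: Loose ring-shaped collet nut, 42 diameter, 18 high; leave alone. Origin under its centre.
- cup: Loose white plastic cup, 72 diameter, 75 tall; leave alone. Origin under its centre.
- screwdriver: Loose screwdriver lying flat, black handle; leave alone. Origin at its middle.
- parallel: Loose steel parallel block, 90 x 20 x 30 high; leave alone. Origin under its centre.
Not all that is in view belongs to the job. What is shaped like the pin but blue or green is not meant.

How it is judged:
On the way, in this order (a step that is already met when the one before it is completed fails the run):
1. the pin is drawn clear out of the stand, its foot more than 55 mm above the table (height (world z) of pin_foot above 0.055 m), for 0.1 s.
2. the pin's foot stands on the slot floor at the entry end (rail x between -90 and -40 mm) (x of pin_foot in the frame of rail between -0.09 and -0.04 m and y of pin_foot in the frame of rail between -0.008 and 0.008 m and z of pin_foot in the frame of rail below 0.0225 m and contact force between pin and rail above 0.5 N), for 0.1 s.
At the end, for the whole second after the job is handed in: The pin stands released and at rest in the notch: foot 6 to 11.5 mm above the table (collar on the rail's top), within 5 mm of the slot's middle line, upright within 0.08 rad (z of pin_foot in the frame of rail between 0.006 and 0.0115 m and x of pin_foot in the frame of rail between -0.035 and 0.075 m and y of pin_foot in the frame of rail between -0.005 and 0.005 m and angle between pin's own z axis and vertical below 0.08 rad and linear speed of pin below 0.01 m/s); the robot touches nothing.
It fails at once if the pin is pressed against the rail with more than 30 N (contact force between pin and rail above 30 N).
It fails at once if past the entry end (rail x above -35 mm) the pin's foot is inside the slot but lifted more than 6 mm off its floor (x of pin_foot in the frame of rail between -0.035 and 0.09 m and y of pin_foot in the frame of rail between -0.008 and 0.008 m and z of pin_foot in the frame of rail between 0.026 and 0.05 m).
It fails at once if the plug or another loose bystander is moved by more than 20 mm (distance of any of plug, holder_a, holder_b, nut, cup, screwdriver, parallel from where it was at the start of the episode above 0.02 m).
It also fails if it takes over 58 s, if anything falls off the work surface, if the arm or the gripper's body presses on something with over 40 N, if the wrist force passes 120 N, or if a joint passes its speed limit or range.

ROBOT

A 6-joint arm with a two-finger parallel gripper is mounted at the origin on the work surface. World frame = base frame: x ahead of the robot, y to its left, z up, the work surface at z = 0. Lengths are in m, angles in rad, forces in N, time in s.
With the tool pointing down it reaches from about 0.325 to 0.775 m from the base axis. Payload 9.3 kg.
Tool frame: the origin (TCP) lies midway between the tips of the shut fingers; the grasp point (between the pads) lies bot.hold_point_z behind it (bot.hold_point_z is the distance from the TCP to the grasp point, in m); z points along the fingers, y is the direction in which the jaws open and shut (so a half turn about z gives the same grasp; the last joint's range is limited). The gripper opens to 85 mm and grips with 20 to 120 N. Pads are 22 mm wide; open, the fingers measure 114 mm over their backs; the gripper's body (76 mm by 85 mm) begins 54 mm behind the grasp point. The pads swing forward as they close: fully open they stand 13 mm farther back than shut.
Start: joints at [-1.403, 0.259, 0.021, 1.334, 0, 1.418], TCP at [0.173, -0.522, 0.231] pointing down, gripper open.
Joint ranges: [-3.04, 3.04], [-0.91, 1.82], [-1.04, 1.36], [-1.92, 1.95], [-1.52, 1.45], [-3.14, 3.14]. Speed limits (rad/s): [2.22, 2.22, 2.79, 3.14, 3.14, 3.14].

INTERFACE

Orientations are given as a unit quaternion [x, y, z, w].
In Python, from cell import bot gives the robot as it stands. The module is installed in compiled form; this text tells all that it offers.
- The arm moves only by the tool step_arm, never from a script. Its argument "motion" is one flat list of numbers, 7 for each row, row after row: the opening, from -1 (shut) to 1 (fully open), so that 0 is half open, then the shift along the tool's x, y, z in cm, then the turn, a rotation vector about the tool's x, y, z in degrees. A call has 1 to 12 rows; each row is the pose to reach, as a shift and turn from the pose commanded when the call began, along the tool's axes at that moment; what a row does not reach only later rows make up. A row lasts 1/8 s, in which the tool goes at most 62.5 mm and 10.7 degrees, less where a joint would pass 70% of its speed; a pose out of reach is approached as far as the arm can. A call with a gripper value outside its range is refused whole. The fingers move at their own pace and stop on an object; the grip force is fixed at half the most. Time passes only in rows, so rows that repeat a pose let the fingers close. It gives the time, the measured TCP pose, the force and the opening at its end, in the units of the state.
- bot.read_state(): the state, without advancing time (a new reading comes with each control period).
- bot.grab_frame(name): name is "scene" or "top" or "wrist"; returns (picture, depth): 400x640x3 uint8, blue, green, red; 400x640 float32, m along the optical axis (not along the pixel's ray), 0 where there is no reading.
- bot.camera_model(name): a dict with "fx", "fy", "cx", "cy" (pixels), "origin" and "orientation" of the camera in the world; the wrist camera has in their place "T_tool_cam" (4x4, takes a point from camera to tool coordinates, whose origin is the TCP and whose axes are the flange's). Camera axes: x right, y up, looking along -z (the intrinsics and any distortion apply to the point x, -y, -z); pixel columns grow to the right and rows downward; lengths in m; the calibration is good to about 2 mm. The wrist camera is an equidistant fisheye: a pixel r from the principal point sees the ray r / f radians off the axis. A picture is of the moment at which its call begins: read the wrist's pose just before it. camera_model takes no time and is no camera call.
- bot.hand_in(): hands the job in, once; it reports no verdict.
The state is a dict: "t": time; "q": joint angles; "joint_velocities": joint speeds; "joint_efforts": joint torques, N m; "tool_pos": TCP position; "eef_rot": TCP orientation; "contact_force": force on the tool from outside, world axes, zero at the start; "moment": the same for the moment, N m; "finger_gap": finger opening in m.
Only numpy, scipy, OpenCV 4.12 (cv2) and the standard library are available. Lean on these libraries where they do the work, as an engineer would, in place of code of your own. Each camera call takes 0.05 s, during which the arm holds its last target.

## Working session

There is one attempt and no reset: what is moved stays moved. The work goes in short steps, Python scripts to look and compute and a tool call to move; the robot and the scene stay as the last step left them, time stands still between calls to the robot, and variables do not carry over. Pictures are saved under pics/ and viewed, and the job is handed in when it is done.

Besides the shell and the picture viewer there is one more tool, called after ">>>" by a JSON object that holds its "api" and its "payload". step_arm: Moves the arm, as the interface text tells. Its arguments: {"type":"object","properties":{"motion":{"type":"array","items":{"type":"number"}}},"required":["motion"]}

```bash
mkdir -p pics; ls; cat > h.py <<'E'
import numpy as np, cv2, json
from cell import bot
from scipy.spatial.transform import Rotation as R
def px2w(cam,u,v,d):
    m=bot.camera_model(cam)
    p=np.array([(u-m['cx'])/m['fx']*d,-(v-m['cy'])/m['fy']*d,-d])
    return np.array(m['origin'])+R.from_quat(m['orientation']).apply(p)
def cloud(cam,depth):
    m=bot.camera_model(cam)
    v,u=np.mgrid[0:400,0:640]
    P=np.stack([(u-m['cx'])/m['fx']*depth,-(v-m['cy'])/m['fy']*depth,-depth],-1)
    W=P.reshape(-1,3)@R.from_quat(m['orientation']).as_matrix().T+np.array(m['origin'])
    return W.reshape(400,640,3)
E
python3 - <<'E'
from h import *
print(bot.read_state(), bot.hold_point_z)
for c in ("scene","top"):
    im,d=bot.grab_frame(c); cv2.imwrite(f'pics/{c}0.png',im); np.save(f'{c}0.npy',d); print(c,bot.camera_model(c))
print(bot.camera_model('wrist'))
E
```

```text
pics
{'t': 0.0, 'q': array([-1.40262429e+00,  2.59223309e-01,  2.07630296e-02,  1.33370529e+00,
        1.19633350e-05,  1.41820336e+00]), 'joint_velocities': array([ 2.91787335e-05, -1.15723735e-03, -3.94265676e-04,  1.14630944e-04,
        1.85165458e-03, -1.03798833e-03]), 'joint_efforts': array([ 7.95572214e-05, -5.55642772e+01,  3.44528782e+01,  1.37216513e-02,
       -1.51962145e-04,  1.33597547e-05]), 'tool_pos': array([ 0.17336644, -0.52166862,  0.23064976]), 'eef_rot': array([ 9.87166041e-01,  1.59695767e-01,  6.48657142e-07, -6.84647163e-04]), 'contact_force': array([-1.0672053 ,  0.24068029,  0.14277847]), 'moment': array([0.00861864, 0.02707769, 0.00331969]), 'finger_gap': 0.0853541322406694} 0.0187
scene {'fx': 416.6231161875275, 'fy': 416.6231161875275, 'cx': 320.1395433981216, 'cy': 202.23077355763252, 'origin': array([ 0.81473028, -0.49585515,  0.98238303]), 'orientation': array([0.24644062, 0.05606674, 0.23269368, 0.93913641])}
top {'fx': 418.2601704231731, 'fy': 418.2601704231731, 'cx': 318.4897209686091, 'cy': 200.79476614652273, 'origin': array([ 0.50449619, -0.02449081,  1.11841805]), 'orientation': array([-0.02044265,  0.03900835,  0.71242758, -0.70036233])}
{'fx': 309.70691628693146, 'fy': 309.70691628693146, 'cx': 320.1769353048203, 'cy': 201.99730283673392, 'T_tool_cam': array([[-1.32511211e-03,  9.57818246e-01,  2.87371628e-01,
         7.37551339e-02],
       [ 9.99998970e-01,  1.42791942e-03, -1.48158442e-04,
         2.85934671e-04],
       [-5.52252389e-04,  2.87371135e-01, -9.57819151e-01,
        -1.41427347e-01],
       [ 0.00000000e+00,  0.00000000e+00,  0.00000000e+00,
         1.00000000e+00]])}
```

View pics/scene0.png

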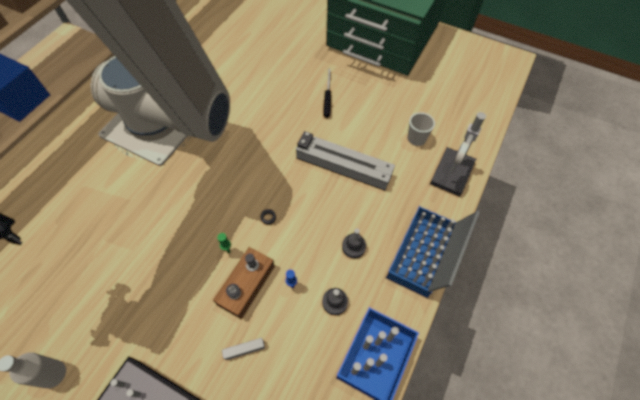

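View pics/top0.png

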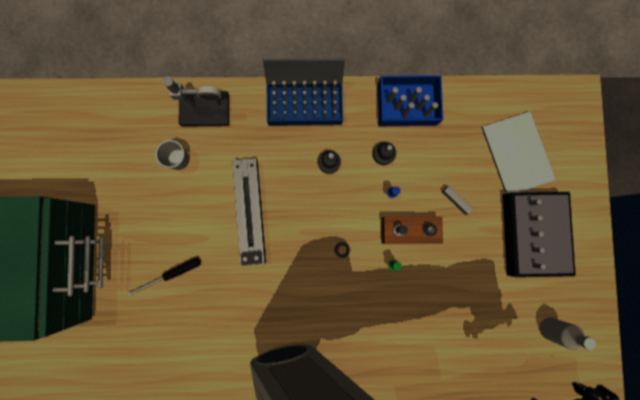

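```bash
python3 - <<'E'
from h import *
im=cv2.imread('pics/top0.png');d=np.load('top0.npy');W=cloud('top',d)
s=cv2.imread('pics/scene0.png');ds=np.load('scene0.npy');S=cloud('scene',ds)
f=lambda a:np.clip(a.astype(float)*1.8,0,255).astype(np.uint8)
a=cv2.resize(f(im[200:260,370:460]),None,fx=6,fy=6,interpolation=2)
b=cv2.resize(f(im[145:275,215:280]),None,fx=4,fy=4,interpolation=2)
c=cv2.resize(f(s[215:325,200:310]),None,fx=5,fy=5,interpolation=2)
cv2.imwrite('pics/a.png',a);cv2.imwrite('pics/b.png',b);cv2.imwrite('pics/c.png',c)
np.set_printoptions(precision=4,suppress=True)
for u,v in [(100,350),(300,320),(450,100),(244,163),(251,258),(400,228),(430,229),(415,240),(396,265),(393,191)]: print(u,v,W[v,u])
# height peaks
for n,A in (('top',W),('scene',S)):
    for nm,x0,x1,y0,y1 in (('stand',.3,.55,-.4,-.1),):
        pass
print(np.round(W[214:246:2,380:446:3,2]*1000).astype(int))
E
```

```text
100 350 [ 0.2224  0.5145 -0.0003]
300 320 [ 0.2858 -0.0006 -0.0016]
450 100 [ 0.8718 -0.4229  0.001 ]
244 163 [0.6946 0.1362 0.0522]
251 258 [0.4531 0.117  0.0697]
400 228 [ 0.5202 -0.2493  0.1031]
430 229 [ 0.517  -0.337   0.0548]
415 240 [ 0.4898 -0.2976  0.0539]
396 265 [ 0.4305 -0.2384  0.0943]
393 191 [ 0.6124 -0.2378  0.0904]
[[   4   -4    1    1    7    1    3   -3    1    1   -1    5    2   -1
    -3    0    3   -2    2    1    1    5]
 [   0   -3   51   54   50   53   51   52   50   50   53   50   51   49
    53   52   51   51   52   51   51    2]
 [   3   38   53   54   51   47   53   49   51   51   49   49   52   47
    46   51   49   50   50   47   55    0]
 [   2   39   50   50   49   48   52   53   50   53   48   52   51   50
    51   51   54   49   52   48   51   -1]
 [   2   36   48   50   51   50   49   49   50   48   53   47   50   49
    49   52   49   51   51   55   52    1]
 [   0   36   47   51   53   53   56   54   51   48 1118   51   49   52
    51   52   72   75   50   49   50   -3]
 [   2   33   50   47   51   59   77  100  102   52   52   51   53   46
    
[... 374 characters left out ...]
 54    3]
 [   2   35   46   50   46   50   58   57   54   49   53   46   51   50
    51   52   77   75   74   50   55    3]
 [  -2   31   51   48   50   52   51   51   50   53   49   52   49   53
    53   50   51   52   49   55   51    0]
 [  -2   30   50   48   50   53   56   55   52   51   51   48   52   49
    50   54   49   51   52   49   52   -2]
 [   1   32   51   48   49   49   48   49   48   49   51   50   53   49
    51   51   49   50   54   52   54    7]
 [  -1   31   51   53   47   51   50   50   49   50   49   50   51   50
    50   49   51   52   52   52   49    0]
 [  -1   -2    2    1    0    1    1    3   -1   -3    2    0    1    2
     0    2    1   -2    4    1    0    0]]
```

View pics/a.png

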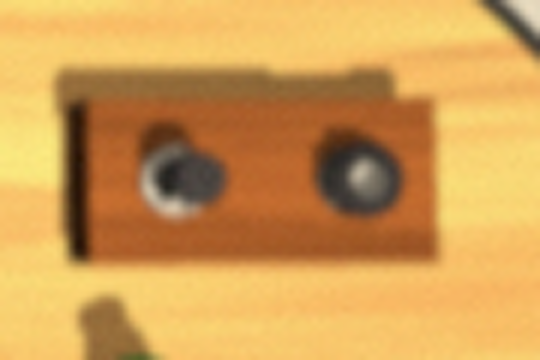

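View pics/b.png

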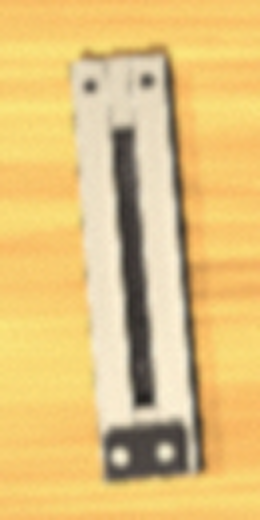

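View pics/c.png

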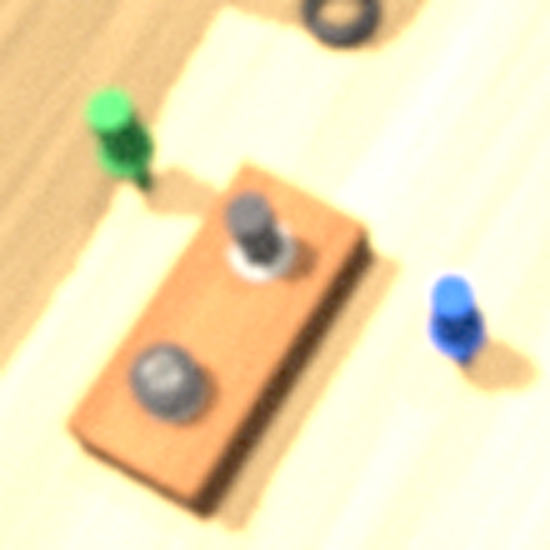

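```bash
python3 - <<'E'
from h import *
np.set_printoptions(precision=4,suppress=True)
from scipy.spatial import cKDTree
for c in ('top','scene'):
    im=cv2.imread(f'pics/{c}0.png');W=cloud(c,np.load(f'{c}0.npy'))
    g=cv2.cvtColor(im,cv2.COLOR_BGR2GRAY)
    x,y,z=W[...,0],W[...,1],W[...,2]
    m=(z>.094)&(z<.112)&(abs(x-.52)<.03)&(abs(y+.25)<.03)
    P=W[m]; print(c,'pin top n',len(P),'mean',P.mean(0),'mid',(P.min(0)+P.max(0))/2,'ext',np.ptp(P,axis=0))
    m=(z>.044)&(z<.057)&(abs(x-.51)<.08)&(y<-.18)&(y>-.42)
    print(' stand',cv2.minAreaRect((W[m][:,:2]*1000).astype(np.float32)))
    m=(z>.044)&(z<.056)&(x>.40)&(x<.75)&(y>.06)&(y<.2)
    print(' rail',cv2.minAreaRect((W[m][:,:2]*1000).astype(np.float32)),W[m].mean(0))
    m=(z>.062)&(z<.075)&(x>.40)&(x<.75)&(y>.06)&(y<.2)
    print(' stop',cv2.minAreaRect((W[m][:,:2]*1000).astype(np.float32)))
    # colour based slot: project dark pixels to z=0.05 plane
    mm=bot.camera_model(c); o=np.array(mm['origin'])
    v,u=np.mgrid[0:400,0:640]
    ray=np.stack([(u-mm['cx'])/mm['fx'],-(v-mm['cy'])/mm['fy'],-np.ones(u.shape)],-1)@R.from_quat(mm['orientation']).as_matrix().T
    def proj(h): return o+ray*((h-o[2])/ray[...,2])[...,None]
    Q=proj(.05)
    # stand rect by colour at z=.05 not needed; slot:
    m=(g<60)&(Q[...,0]>.44)&(Q[...,0]<.70)&(Q[...,1]>.09)&(Q[...,1]<.17)
    n,l,s,ce=cv2.connectedComponentsWithStats(m.astype(np.uint8))
    for i in range(1,n):
        if s[i,4]>15: print(' slotcomp',s[i],cv2.minAreaRect((Q[l==i][:,:2]*1000).astype(np.float32)))
E
```

```text
top pin top n 67 mean [ 0.5177 -0.2565  0.1012] mid [ 0.5177 -0.2569  0.0996] ext [0.0197 0.0207 0.0109]
 stand ((490.1702880859375, -295.4004211425781), (152.01544189453125, 122.3232192993164), 89.02413177490234)
 rail ((571.5450439453125, 127.314453125), (270.4520568847656, 60.84058380126953), 4.280891418457031) [0.5861 0.1277 0.0504]
 stop ((453.72430419921875, 118.26889038085938), (29.725147247314453, 50.634971618652344), 4.226863384246826)
 slotcomp [258 173   3  23  28] ((640.0095825195312, 98.90462493896484), (57.071044921875, 3.1763453483581543), 4.364614963531494)
 slotcomp [243 177  10  70 307] ((570.6466674804688, 127.26704406738281), (176.44065856933594, 11.395843505859375), 4.341189384460449)
 slotcomp [260 197   2  11  17] ((593.6376953125, 94.83794403076172), (2.546368360519409, 25.657550811767578), 89.63249969482422)
 slotcomp [261 209   2  23  25] ((547.6709594726562, 92.5994873046875), (2.5385076999664307, 56.01615905761719), 89.62104034423828)
 slotcomp [241 251  21  13 160] ((454.96807861328125, 119.71955108642578), (28.286745071411133, 49.68254470825195), 2.221004009246826)
scene pin top n 79 mean [ 0.5192 -0.2566  0.1007] mid [ 0.5186 -0.2551  0.0995] ext [0.0224 0.0218 0.011 ]
 stand ((492.03179931640625, -292.8802490234375), (151.0362548828125, 123.12268829345703), 89.40254974365234)
 rail ((572.5462646484375, 129.3551025390625), (269.3944396972656, 65.49531555175781), 4.199296951293945) [0.5885 0.1271 0.0507]
 stop ((455.4536437988281, 119.43141174316406), (30.78972816467285, 49.87828063964844), 4.624642372131348)
 slotcomp [299 145   9   4  17] ((454.5691223144531, 105.38282012939453), (22.48461151123047, 7.827125549316406), 16.433801651000977)
```

```bash
cat >> h.py <<'E'
np.set_printoptions(precision=4,suppress=True)
RC=np.array([.572,.1275]);YAW=np.deg2rad(4.25)
RX=-np.array([np.cos(YAW),np.sin(YAW)]);RY=np.array([-RX[1],RX[0]])
def rail2w(x,y,z): return np.r_[RC+RX*x+RY*y,z]
def w2rail(p): d=np.asarray(p)[:2]-RC; return d@RX,d@RY,p[2]
def shift(target,yaw=YAW):
    s=bot.read_state();r=R.from_quat(s['eef_rot'])
    g=R.from_matrix(np.array([[np.cos(yaw),np.sin(yaw),0],[np.sin(yaw),-np.cos(yaw),0],[0,0,-1]]).T)
    print('t',s['t'],'pos',s['tool_pos'],'F',s['contact_force'],'gap',s['finger_gap'])
    print('shift cm',r.inv().apply(np.asarray(target)-s['tool_pos'])*100,'turn deg',np.rad2deg((r.inv()*g).as_rotvec()))
E
python3 - <<'E'
from h import *
shift([.5183,-.2566,.19])
E
```

```text
t 0.1 pos [ 0.1734 -0.5217  0.2307] F [ 0.3419 -0.0465 -0.1471] gap 0.08540678910731239
shift cm [ 41.0919 -14.2779   4.0971] turn deg [-0.0659 -0.0011 14.1284]
```

>>> {"api": "step_arm", "payload": {"motion": [0.1,41.1,-14.3,4.1,0,0,14.1,0.1,41.1,-14.3,4.1,0,0,14.1,0.1,41.1,-14.3,4.1,0,0,14.1,0.1,41.1,-14.3,4.1,0,0,14.1,0.1,41.1,-14.3,4.1,0,0,14.1,0.1,41.1,-14.3,4.1,0,0,14.1,0.1,41.1,-14.3,4.1,0,0,14.1,0.1,41.1,-14.3,4.1,0,0,14.1,0.1,41.1,-14.3,4.1,0,0,14.1,0.1,41.1,-14.3,4.1,0,0,14.1]}}

```text
t: 1.35
tool_pos: [0.5175, -0.2576, 0.1904]
eef_rot: [0.999, 0.037, -0.0, 0.0]
contact_force: [-0.3, -0.4, 0.2]
finger_gap: 0.0467
```

```bash
python3 - <<'E'
from h import *
shift([.5183,-.2566,.064])
s=bot.read_state()
im,d=bot.grab_frame('wrist'); cv2.imwrite('pics/w1.png',cv2.convertScaleAbs(im,alpha=1.6))
np.save('w1.npy',d)
# predicted fisheye pixel of pin top
m=bot.camera_model('wrist');T=m['T_tool_cam']
def proj(p):
    q=R.from_quat(s['eef_rot']).inv().apply(p-s['tool_pos']); c=T[:3,:3].T@(q-T[:3,3]); c=np.array([c[0],-c[1],-c[2]])
    th=np.arctan2(np.hypot(c[0],c[1]),c[2]); ph=np.arctan2(c[1],c[0]); return m['cx']+m['fx']*th*np.cos(ph),m['cy']+m['fy']*th*np.sin(ph)
for z in (.101,.056,.05): print(proj(np.array([.5183,-.2566,z])))
E
```

```text
t 1.35 pos [ 0.5175 -0.2576  0.1904] F [-0.2954 -0.3791  0.1553] gap 0.0467499115756893
shift cm [ 0.0898 -0.0916 12.639 ] turn deg [ 0.0077  0.0118 -0.0546]
(np.float64(318.79638047190537), np.float64(206.53306663202807))
(np.float64(318.9826705693776), np.float64(191.80093455677684))
(np.float64(319.00344058579793), np.float64(190.16812886088783))
```

View pics/w1.png

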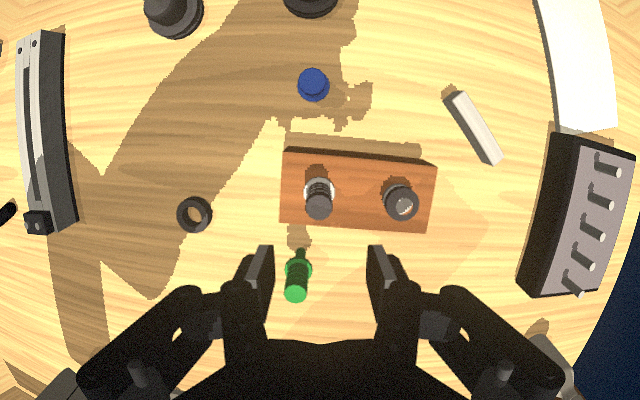

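Pin (grey grip, pale collar) at wrist pixel (318,207), matching the prediction (319,206.5); the blue (313,85), green (295,285) and plug (402,200) are not meant. Descend over the pin and close.

>>> {"api": "step_arm", "payload": {"motion": [0.1,0.1,-0.1,5,0,0,0,0.1,0.1,-0.1,9,0,0,0,0.1,0.1,-0.1,11.5,0,0,0,0.1,0.1,-0.1,12.6,0,0,0,0.1,0.1,-0.1,12.6,0,0,0,-1,0.1,-0.1,12.6,0,0,0,-1,0.1,-0.1,12.6,0,0,0,-1,0.1,-0.1,12.6,0,0,0,-1,0.1,-0.1,12.6,0,0,0]}}

```text
t: 2.52
tool_pos: [0.5198, -0.2561, 0.0657]
eef_rot: [0.999, 0.037, 0.001, 0.001]
contact_force: [-1.9, -0.5, 6.3]
finger_gap: 0.0207
```

```bash
python3 - <<'E'
from h import *
shift([.5183,-.2566,.064])
im,d=bot.grab_frame('wrist'); cv2.imwrite('pics/w2.png',cv2.convertScaleAbs(im,alpha=1.6))
E
```

```text
t 2.525 pos [ 0.5198 -0.2561  0.0657] F [-1.8866 -0.4831  6.2825] gap 0.020690440151183015
shift cm [-0.1561  0.0399  0.1683] turn deg [ 0.1047 -0.0937  0.0297]
```

View pics/w2.png

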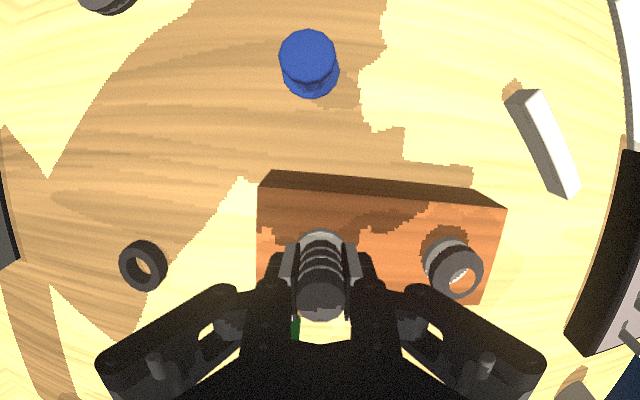

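>>> {"api": "step_arm", "payload": {"motion": [-1,0,0,-1,0,0,0,-1,0,0,-2.5,0,0,0,-1,0,0,-4.5,0,0,0,-1,0,0,-7,0,0,0,-1,0,0,-9,0,0,0,-1,0,0,-9,0,0,0,-1,0,0,-9,0,0,0]}}

```text
t: 3.45
tool_pos: [0.519, -0.2554, 0.1539]
eef_rot: [0.999, 0.037, -0.0, -0.0]
contact_force: [-0.3, -0.1, -1.6]
finger_gap: 0.0205
```

```bash
python3 - <<'E'
from h import *
shift(rail2w(-.062,0,.150))
for c in ('wrist','scene'):
    im,d=bot.grab_frame(c); cv2.imwrite(f'pics/{c}3.png',cv2.convertScaleAbs(im,alpha=1.6)); np.save(c+'3.npy',d)
W=cloud('scene',d)
s=bot.read_state()['tool_pos']
m=(np.hypot(W[...,0]-s[0],W[...,1]-s[1])<.05)&(W[...,2]>.05)&(W[...,2]<.16)
print(np.argwhere(m).min(0),np.argwhere(m).max(0))
r0,c0=np.argwhere(m).min(0)-15;r1,c1=np.argwhere(m).max(0)+30
cv2.imwrite('pics/s3c.png',cv2.resize(cv2.convertScaleAbs(im[r0:r1,c0:c1],alpha=1.8),None,fx=5,fy=5,interpolation=2))
E
```

```text
t 3.45 pos [ 0.519  -0.2554  0.1539] F [-0.3318 -0.1088 -1.5614] gap 0.020481010291410345
shift cm [ 14.3412 -37.7799   0.4   ] turn deg [-0.0228  0.0228  0.0322]
[243 232] [286 273]
```

View pics/wrist3.png

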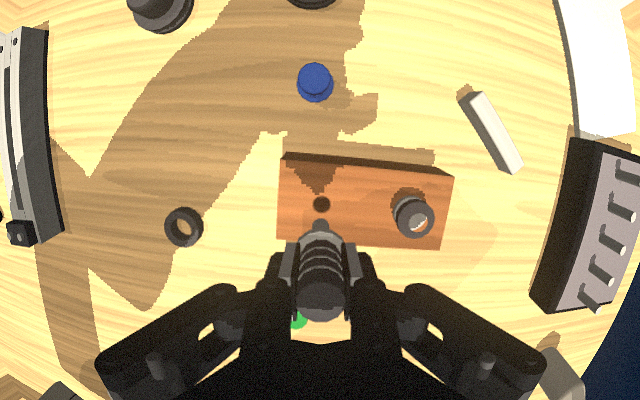

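View pics/s3c.png

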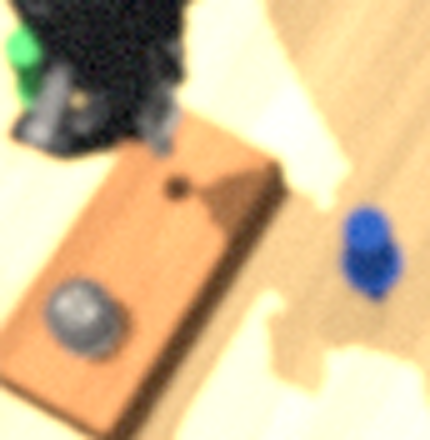

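>>> {"api": "step_arm", "payload": {"motion": [-1,3.6,-9.4,-2,0,0,0,-1,14.3,-37.8,-2,0,0,0,-1,14.3,-37.8,-2,0,0,0,-1,14.3,-37.8,-2,0,0,0,-1,14.3,-37.8,-2,0,0,0,-1,14.3,-37.8,-2,0,0,0,-1,14.3,-37.8,-2,0,0,0,-1,14.3,-37.8,-2,0,0,0,-1,14.3,-37.8,-2,0,0,0,-1,14.3,-37.8,-2,0,0,0,-1,14.3,-37.8,-2,0,0,0]}}

```text
t: 4.92
tool_pos: [0.6337, 0.1304, 0.1744]
eef_rot: [0.999, 0.037, 0.0, -0.0]
contact_force: [0.3, 0.1, -1.5]
finger_gap: 0.0205
```

```bash
python3 - <<'E'
from h import *
shift(rail2w(-.062,0,.115))
s=bot.read_state(); print(w2rail(s['tool_pos']))
im,d=bot.grab_frame('wrist'); cv2.imwrite('pics/wrist4.png',cv2.convertScaleAbs(im,alpha=1.6)); np.save('wrist4.npy',d)
E
```

```text
t 4.925 pos [0.6337 0.1304 0.1744] F [ 0.2707  0.0715 -1.4567] gap 0.0205026472993674
shift cm [ 0.0282 -0.1628  5.9419] turn deg [-0.0238 -0.0039 -0.0007]
(np.float64(-0.06171352087483968), np.float64(0.0016527837294415156), np.float64(0.17441824432270747))
```

View pics/wrist4.png

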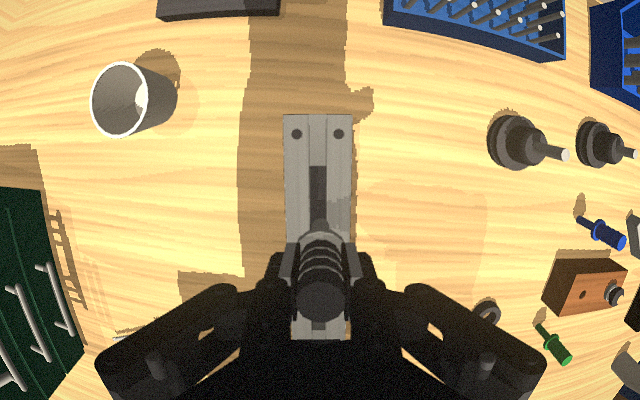

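```bash
python3 - <<'E'
from h import *
s=bot.read_state();m=bot.camera_model('wrist');T=m['T_tool_cam']
im=cv2.cvtColor(cv2.imread('pics/wrist4.png'),cv2.COLOR_BGR2GRAY).astype(float)
def unp(u,v,z):
    x,y=u-m['cx'],v-m['cy'];r=np.hypot(x,y);th=r/m['fx']
    c=np.array([np.sin(th)*x/r,-np.sin(th)*y/r,-np.cos(th)])
    d=R.from_quat(s['eef_rot']).apply(T[:3,:3]@c); o=s['tool_pos']+R.from_quat(s['eef_rot']).apply(T[:3,3])
    return o+d*(z-o[2])/d[2]
for v in range(172,226,6):
    g=im[v-1:v+2].mean(0)
    dg=np.diff(cv2.GaussianBlur(g[None],(3,1),0)[0])
    l=300+np.argmin(dg[300:318]);r=318+np.argmax(dg[318:336])
    # rail outer edges
    a=unp(l+.5,v,.05);b=unp(r+.5,v,.05)
    print(v,l,r,np.array(w2rail((a+b)/2))*1000,'w',np.linalg.norm(a-b)*1000)
for v in (140,160,200): print(v,im[v,275:365:2].astype(int))
E
```

```text
172 308 326 [-83.2114  -0.6454  50.    ] w 15.730326565848232
178 308 326 [-77.8381  -0.6625  50.    ] w 15.80244103804905
184 308 326 [-72.4194  -0.6803  50.    ] w 15.87913990935234
190 308 325 [-66.9509  -1.1421  50.    ] w 15.073852413654036
196 308 326 [-61.4268  -0.7181  50.    ] w 16.046781600577997
202 309 325 [-55.843   -0.7378  50.    ] w 14.344038153777309
208 309 326 [-50.1936  -0.3079  50.    ] w 15.331570479520755
214 309 325 [-44.4748  -0.7807  50.    ] w 14.520006879999745
220 309 326 [-38.6781  -0.3467  50.    ] w 15.528711762845033
140 [151 157 152 151 150 156 157 158 159 162 154 151 158 160 158 159 150 126
 150 150 153 156 157 154 150 142 151 156 160 166 163 161 156 153 155 157
 159 157 155 138 237 228 244 243 242]
160 [156 159 156 155 146 158 157 153 158 155 149 157 159 158 158 154 166 119
 150 145 145 161 143 143 149 134 155 159 161 155 161 155 151 153 159 157
 155 156 166 127 148 170 228 228 232]
200 [161 161 161 159 163 145 153 155 152 154 161 146 147 165 161 157 159 113
  63  65  51  52  52  54  63  68 160 133 142 154 156 132 126 136 146 139
 138 127 138 133 134 217 224 224 221]
```

```bash
python3 - <<'E'
import cv2
im=cv2.imread('pics/wrist4.png')[100:340,260:380]
cv2.imwrite('pics/w4c.png',cv2.resize(im,None,fx=2.5,fy=2.5,interpolation=cv2.INTER_CUBIC))
E
```

```text
(no output)
```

View pics/w4c.png

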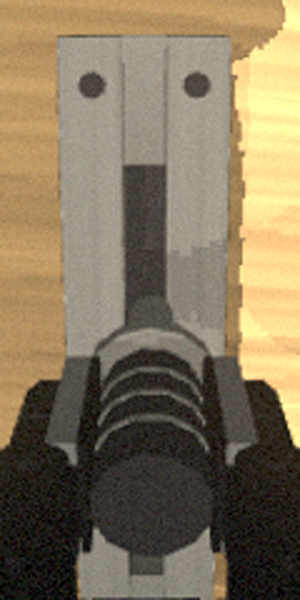

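>>> {"api": "step_arm", "payload": {"motion": [-1,0,-0.21,0,0,0,0,-1,0,-0.21,2.5,0,0,0,-1,0,-0.21,4.5,0,0,0,-1,0,-0.21,5.6,0,0,0,-1,0,-0.21,5.8,0,0,0,-1,0,-0.21,5.8,0,0,0]}}

```text
t: 5.72
tool_pos: [0.6339, 0.1327, 0.1169]
eef_rot: [0.999, 0.039, 0.0, -0.001]
contact_force: [0.5, 0.2, -2.3]
finger_gap: 0.0204
```

```bash
python3 - <<'E'
from h import *
shift(rail2w(-.062,-0.0005,.0767))
s=bot.read_state(); print(np.array(w2rail(s['tool_pos'])))
im,d=bot.grab_frame('wrist'); 
cv2.imwrite('pics/w5c.png',cv2.resize(cv2.convertScaleAbs(im[60:340,220:420],alpha=1.7),None,fx=2.1,fy=2.1,interpolation=cv2.INTER_CUBIC))
im,d=bot.grab_frame('scene'); W=cloud('scene',d)
cv2.imwrite('pics/s5c.png',cv2.resize(cv2.convertScaleAbs(im[110:200,280:410],alpha=1.7),None,fx=6,fy=6,interpolation=cv2.INTER_CUBIC))
E
```

```text
t 5.725 pos [0.6339 0.1327 0.1169] F [ 0.4614  0.2135 -2.2554] gap 0.02037874728695377
shift cm [-0.0183  0.0164  4.0193] turn deg [-0.0679 -0.0454  0.183 ]
[-0.0622 -0.0006  0.1169]
```

View pics/w5c.png

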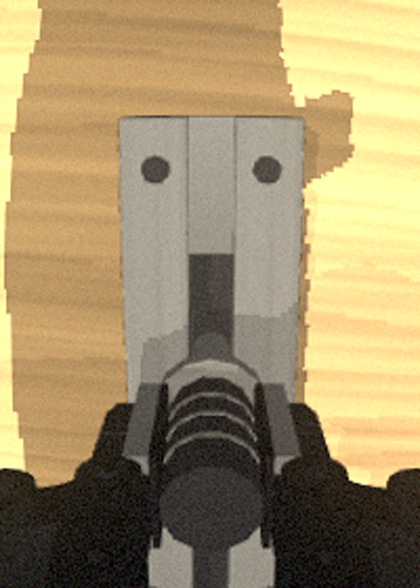

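View pics/s5c.png

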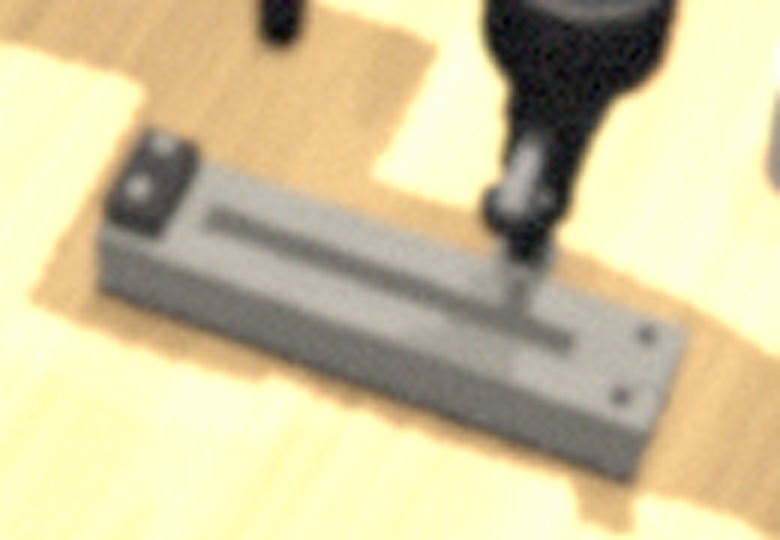

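>>> {"api": "step_arm", "payload": {"motion": [-1,0,0,0.8,0,0,0,-1,0,0,1.1,0,0,0,-1,0,0,1.3,0,0,0,-1,0,0,1.5,0,0,0]}}

```text
t: 6.32
tool_pos: [0.6337, 0.1327, 0.1012]
eef_rot: [0.999, 0.039, -0.0, -0.001]
contact_force: [-0.2, -0.2, -2.1]
finger_gap: 0.0209
```

>>> {"api": "step_arm", "payload": {"motion": [-1,0,0,0.6,0,0,0,-1,0,0,1.2,0,0,0,-1,0,0,1.8,0,0,0,-1,0,0,2.1,0,0,0,-1,0,0,2.2,0,0,0]}}

```text
t: 6.95
tool_pos: [0.6336, 0.1327, 0.079]
eef_rot: [0.999, 0.039, -0.0, -0.001]
contact_force: [0.7, 0.3, -1.8]
finger_gap: 0.0206
```

>>> {"api": "step_arm", "payload": {"motion": [-1,0,0,0.08,0,0,0,-1,0,0,0.16,0,0,0]}}

```text
t: 7.2
tool_pos: [0.6337, 0.1327, 0.0778]
eef_rot: [0.999, 0.039, 0.0, -0.001]
contact_force: [-0.1, 1.0, -2.6]
finger_gap: 0.0206
```

>>> {"api": "step_arm", "payload": {"motion": [-1,0,0,0.05,0,0,0,-1,0,0,0.1,0,0,0]}}

```text
t: 7.45
tool_pos: [0.6337, 0.1328, 0.0767]
eef_rot: [0.999, 0.039, 0.0, -0.001]
contact_force: [0.5, -0.9, 0.7]
finger_gap: 0.0205
```

>>> {"api": "step_arm", "payload": {"motion": [-1,0,0,0.05,0,0,0,-1,0,0,0.05,0,0,0]}}

```text
t: 7.7
tool_pos: [0.6338, 0.1328, 0.0767]
eef_rot: [0.999, 0.039, 0.0, -0.001]
contact_force: [-1.0, -0.7, 4.2]
finger_gap: 0.0201
```

>>> {"api": "step_arm", "payload": {"motion": [-1,-0.3,0,0,0,0,0,-1,-0.6,0,0,0,0,0,-1,-0.9,0,0,0,0,0,-1,-1.2,0,0,0,0,0]}}

```text
t: 8.2
tool_pos: [0.6221, 0.1318, 0.0767]
eef_rot: [0.999, 0.039, 0.001, -0.001]
contact_force: [4.2, 0.2, 4.8]
finger_gap: 0.0205
```

>>> {"api": "step_arm", "payload": {"motion": [-1,-0.3,0,0,0,0,0,-1,-0.6,0,0,0,0,0,-1,-0.9,0,0,0,0,0,-1,-1.2,0,0,0,0,0]}}

```text
t: 8.7
tool_pos: [0.6101, 0.1309, 0.0767]
eef_rot: [0.999, 0.039, 0.001, -0.001]
contact_force: [4.6, 1.1, 5.5]
finger_gap: 0.0205
```

>>> {"api": "step_arm", "payload": {"motion": [-1,-0.2,0,0,0,0,0,-1,-0.4,0,0,0,0,0]}}

```text
t: 8.95
tool_pos: [0.6061, 0.1306, 0.0766]
eef_rot: [0.999, 0.039, 0.001, -0.001]
contact_force: [4.6, -0.1, 4.8]
finger_gap: 0.0209
```

>>> {"api": "step_arm", "payload": {"motion": [-1,-0.2,0,0,0,0,0,-1,-0.4,0,0,0,0,0]}}

```text
t: 9.2
tool_pos: [0.6022, 0.1303, 0.0767]
eef_rot: [0.999, 0.039, 0.001, -0.001]
contact_force: [4.1, 0.1, 5.5]
finger_gap: 0.0205
```

>>> {"api": "step_arm", "payload": {"motion": [-1,-0.2,0,0,0,0,0,-1,-0.4,0,0,0,0,0]}}

```text
t: 9.45
tool_pos: [0.5982, 0.13, 0.0767]
eef_rot: [0.999, 0.039, 0.001, -0.001]
contact_force: [4.9, -0.9, 5.2]
finger_gap: 0.0208
```

>>> {"api": "step_arm", "payload": {"motion": [-1,-0.2,0,0,0,0,0,-1,-0.4,0,0,0,0,0]}}

```text
t: 9.7
tool_pos: [0.5942, 0.1296, 0.0767]
eef_rot: [0.999, 0.039, 0.001, -0.001]
contact_force: [4.6, 0.3, 5.7]
finger_gap: 0.0207
```

>>> {"api": "step_arm", "payload": {"motion": [-1,-0.2,0,0,0,0,0,-1,-0.4,0,0,0,0,0]}}

```text
t: 9.95
tool_pos: [0.5903, 0.1293, 0.0767]
eef_rot: [0.999, 0.039, 0.001, -0.001]
contact_force: [3.7, 1.5, 4.6]
finger_gap: 0.0203
```

>>> {"api": "step_arm", "payload": {"motion": [-1,-0.2,0,0,0,0,0,-1,-0.45,0,0,0,0,0]}}

```text
t: 10.2
tool_pos: [0.5858, 0.129, 0.0767]
eef_rot: [0.999, 0.039, 0.001, -0.001]
contact_force: [4.4, 0.2, 4.8]
finger_gap: 0.0204
```

>>> {"api": "step_arm", "payload": {"motion": [-1,-0.2,0,0,0,0,0,-1,-0.45,0,0,0,0,0]}}

```text
t: 10.45
tool_pos: [0.5813, 0.1287, 0.0767]
eef_rot: [0.999, 0.039, 0.001, -0.001]
contact_force: [4.5, 0.4, 5.1]
finger_gap: 0.0204
```

>>> {"api": "step_arm", "payload": {"motion": [-1,-0.2,0,0,0,0,0,-1,-0.45,0,0,0,0,0]}}

```text
t: 10.7
tool_pos: [0.5768, 0.1283, 0.0767]
eef_rot: [0.999, 0.039, 0.001, -0.001]
contact_force: [4.3, -0.1, 4.8]
finger_gap: 0.0202
```

>>> {"api": "step_arm", "payload": {"motion": [-1,-0.2,0,0,0,0,0,-1,-0.45,0,0,0,0,0]}}

```text
t: 10.95
tool_pos: [0.5723, 0.128, 0.0767]
eef_rot: [0.999, 0.039, 0.001, -0.001]
contact_force: [3.8, -0.2, 5.9]
finger_gap: 0.0209
```

>>> {"api": "step_arm", "payload": {"motion": [-1,-0.2,0,0,0,0,0,-1,-0.45,0,0,0,0,0]}}

```text
t: 11.2
tool_pos: [0.5678, 0.1276, 0.0767]
eef_rot: [0.999, 0.039, 0.001, -0.001]
contact_force: [4.9, -0.1, 5.7]
finger_gap: 0.0204
```

>>> {"api": "step_arm", "payload": {"motion": [-1,-0.2,0,0,0,0,0,-1,-0.45,0,0,0,0,0]}}

```text
t: 11.45
tool_pos: [0.5634, 0.1273, 0.0767]
eef_rot: [0.999, 0.039, 0.001, -0.001]
contact_force: [4.5, 0.6, 5.7]
finger_gap: 0.0204
```

>>> {"api": "step_arm", "payload": {"motion": [-1,-0.2,0,0,0,0,0,-1,-0.45,0,0,0,0,0]}}

```text
t: 11.7
tool_pos: [0.5588, 0.1269, 0.0766]
eef_rot: [0.999, 0.039, 0.001, -0.001]
contact_force: [3.7, -0.2, 5.2]
finger_gap: 0.0203
```

>>> {"api": "step_arm", "payload": {"motion": [-1,-0.2,0,0,0,0,0,-1,-0.45,0,0,0,0,0]}}

```text
t: 11.95
tool_pos: [0.5542, 0.1266, 0.0766]
eef_rot: [0.999, 0.039, 0.001, -0.001]
contact_force: [4.8, 0.6, 5.3]
finger_gap: 0.0205
```

>>> {"api": "step_arm", "payload": {"motion": [-1,-0.2,0,0,0,0,0,-1,-0.45,0,0,0,0,0]}}

```text
t: 12.2
tool_pos: [0.5483, 0.1261, 0.0757]
eef_rot: [0.999, 0.039, -0.001, -0.001]
contact_force: [-1.0, 0.0, -2.6]
finger_gap: 0.0206
```

Force dropped to free weight and z sank: it is over the notch. Lower it gently.

>>> {"api": "step_arm", "payload": {"motion": [-1,0,0,0.1,0,0,0,-1,0,0,0.2,0,0,0,-1,0,0,0.3,0,0,0]}}

```text
t: 12.58
tool_pos: [0.549, 0.1262, 0.0727]
eef_rot: [0.999, 0.039, -0.001, -0.001]
contact_force: [-0.4, 0.3, -1.6]
finger_gap: 0.0207
```

>>> {"api": "step_arm", "payload": {"motion": [-1,0,0,0.2,0,0,0,-1,0,0,0.4,0,0,0,-1,0,0,0.55,0,0,0,-1,0,0,0.62,0,0,0,-1,0,0,0.66,0,0,0]}}

```text
t: 13.2
tool_pos: [0.5494, 0.1262, 0.0666]
eef_rot: [0.999, 0.039, -0.0, -0.001]
contact_force: [-0.3, 0.3, -1.8]
finger_gap: 0.0204
```

>>> {"api": "step_arm", "payload": {"motion": [-1,0,0,0.05,0,0,0,-1,0,0,0.1,0,0,0]}}

```text
t: 13.45
tool_pos: [0.5494, 0.1262, 0.0657]
eef_rot: [0.999, 0.039, 0.0, -0.001]
contact_force: [-1.3, 0.3, 4.6]
finger_gap: 0.0204
```

>>> {"api": "step_arm", "payload": {"motion": [-1,0,0,0.03,0,0,0,-1,0,0,0.05,0,0,0]}}

```text
t: 13.7
tool_pos: [0.5495, 0.1262, 0.0657]
eef_rot: [0.999, 0.039, 0.0, -0.001]
contact_force: [-1.5, 0.3, 7.0]
finger_gap: 0.0205
```

Seated: TCP z equals its stand value (foot 9 mm). Relax the press and open.

>>> {"api": "step_arm", "payload": {"motion": [-1,0,0,-0.1,0,0,0,0.1,0,0,-0.1,0,0,0,0.1,0,0,-0.1,0,0,0,0.1,0,0,-0.1,0,0,0,0.1,0,0,-0.1,0,0,0]}}

```text
t: 14.32
tool_pos: [0.5494, 0.1262, 0.0661]
eef_rot: [0.999, 0.039, -0.0, -0.001]
contact_force: [0.5, -0.6, 0.5]
finger_gap: 0.047
```

```bash
python3 - <<'E'
from h import *
s=bot.read_state(); print(s['tool_pos'],s['contact_force'],s['finger_gap'])
im,d=bot.grab_frame('wrist')
cv2.imwrite('pics/w9.png',cv2.convertScaleAbs(im,alpha=1.6))
E
```

```text
[0.5494 0.1262 0.0661] [ 0.5113 -0.5885  0.5036] 0.04696147185810716
```

View pics/w9.png

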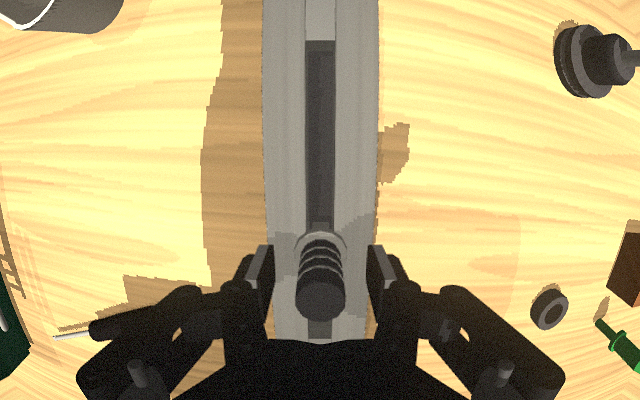

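The pin (320,290) stands free between the open pads, its collar (320,240) on the rail. Retreat straight up.

>>> {"api": "step_arm", "payload": {"motion": [0.1,0,0,-2,0,0,0,0.1,0,0,-6,0,0,0,0.1,0,0,-12,0,0,0,0.1,0,0,-16,0,0,0,0.1,0,0,-16,0,0,0,0.1,0,0,-16,0,0,0]}}

```text
t: 15.12
tool_pos: [0.5491, 0.126, 0.2254]
eef_rot: [0.999, 0.039, -0.0, -0.001]
contact_force: [-0.0, 0.7, -0.8]
finger_gap: 0.047
```

```bash
python3 - <<'E'
from h import *
s=bot.read_state(); print(s['t'],s['tool_pos'],s['contact_force'])
im,d=bot.grab_frame('scene'); W=cloud('scene',d)
cv2.imwrite('pics/s10.png',cv2.resize(cv2.convertScaleAbs(im[100:200,280:410],alpha=1.7),None,fx=6,fy=6,interpolation=cv2.INTER_CUBIC))
for c in ('scene','top'):
    if c=='top': im,d=bot.grab_frame('top'); W=cloud('top',d)
    m=(W[...,2]>.08)&(W[...,2]<.11)&(np.hypot(W[...,0]-.549,W[...,1]-.126)<.025)
    if m.any(): print(c,m.sum(),W[m].mean(0),np.percentile(W[m][:,2],90),w2rail(W[m].mean(0)))
E
```

```text
15.125 [0.5491 0.126  0.2254] [-0.0023  0.6545 -0.7709]
scene 83 [0.55   0.1226 0.096 ] 0.10366768223143488 (np.float64(0.0222629555465583), np.float64(0.0033079535286466297), np.float64(0.09601919591142183))
top 24 [0.5405 0.1216 0.0976] 0.1036655995246802 (np.float64(0.031836336994017514), np.float64(0.003549759119744417), np.float64(0.09755366054096093))
```

View pics/s10.png

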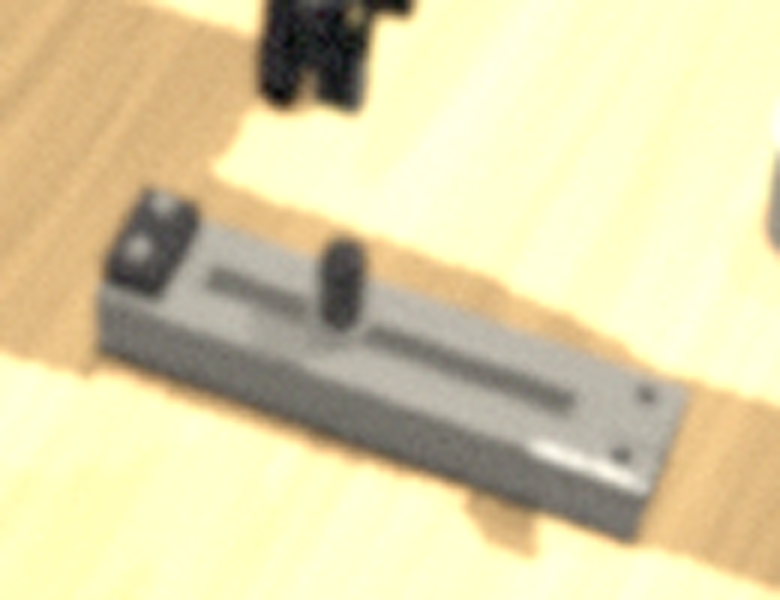

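```bash
python3 - <<'E'
from h import *
im,d=bot.grab_frame('scene'); W=cloud('scene',d)
m=(W[...,2]>.094)&(W[...,2]<.112)&(np.hypot(W[...,0]-.549,W[...,1]-.126)<.025)
P=W[m];print(len(P),P.mean(0),np.median(P[:,2]),w2rail(P.mean(0)),(P.min(0)+P.max(0))/2)
s=bot.read_state();print(s['t'],s['contact_force']);print(bot.hand_in())
E
```

```text
51 [0.5496 0.1245 0.1013] 0.10150745852571674 (np.float64(0.022559351210307242), np.float64(0.0013423429834255448), np.float64(0.1012583774047372)) [0.5488 0.1251 0.0998]
15.275 [-0.3992 -0.3989 -0.0106]
the job is handed in; nothing more can be done
None
```

The pin is fully home in the notch and released. I handed the job in at about 15.3 s; no verdict was reported.

**What I did**
- I drew the grey pin out of the stand and set its foot on the slot floor at about rail x = -60.
- I dragged it towards the stop block, lightly pressed at about 5 to 7 N on the floor.
- At about rail x = +23 the press force vanished and the pin sank about 1 mm. I stopped there, lowered it until the collar seated, backed off, opened the fingers and withdrew straight up.

**Last checks**
- **Height:** with the collar seated, the gripper was at 65.7 mm, the same as when the pin sat in the stand. That puts the foot at about 9 mm.
- **Pin top:** the scene camera shows the pin standing upright with its top at about 101 mm, as expected. It is about 1.3 mm off the slot's middle line, within the camera's error.
- **Robot:** the wrist force is about zero and the gripper is well clear.

**What disagreed or was not checked**
- The top camera's estimate of the pin's position was about 10 mm off in x. I put this down to the retracted gripper partly blocking its view: it had only 24 points, against 83 from the scene camera.
- I did not re-measure the other loose things at the end. No unexpected contact force showed in the readings after each move.

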